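# Key a bracket hub onto the king post of a model bridge pier

### The arm

A 7-joint arm with a two-finger parallel gripper is mounted at the origin on the work surface. World frame = base frame: x ahead of the robot, y to its left, z up, the work surface at z = 0. Lengths are in m, angles in rad, forces in N, time in s.
With the tool pointing down it reaches from about 0.425 to 0.95 m from the base axis. Payload 4.7 kg.
Tool frame: the origin (TCP) lies at the very end of the fingers, on their centre line; the grasp point (between the pads) lies 19 mm behind it; x points along the fingers, z is the direction in which the jaws open and shut, and the axes are right-handed (so a half turn about x gives the same grasp; the last joint's range is limited). The gripper opens to 85 mm and grips with 20 to 120 N. Pads are 22 mm wide; open, the fingers measure 114 mm over their backs; the gripper's body (76 mm by 85 mm) begins 54 mm behind the grasp point. The pads swing forward as they close: fully open they stand 13 mm farther back than shut.
Start: joints at [1.107, 0.469, -0.049, 1.532, 0.024, 1.141, -0.082], TCP at [0.284, -0.612, 0.231] pointing down, gripper open.
Joint ranges: [-2.59, 2.59], [-0.33, 1.99], [-1.39, 1.29], [0.1, 2.45], [-1.04, 4.18], [0.21, 1.99], [-2.66, 2.66]. Speed limits (rad/s): [2.57, 2.57, 3.14, 3.14, 3.14, 3.14, 3.14].

### API

Orientations are given as a unit quaternion [w, x, y, z].
In Python, from station import readout, viewer, workorder gives the robot as it stands.
- The arm moves only by the shell command python3 -m inch 'ROWS' [FORCE]. ROWS is JSON, a list of rows, each an object with "travel": the shift along the tool's x, y, z in cm, a list of three; "roll": the turn about the tool's x in rad; "claw": the closure, from -1 (fully open) to 1 (shut). In form: [{"travel": [tx, ty, tz], "roll": roll, "claw": claw}, ...]. A call has 1 to 20 rows; each row is the pose to reach, as a shift and turn from the pose measured when the call began, along the tool's axes at that moment; what a row does not reach only later rows make up. A row lasts 1/12 s, in which the tool goes at most 41.7 mm and 7.16 degrees, less where a joint would pass 70% of its speed; a pose out of reach is approached as far as the arm can. A call with a gripper value outside its range is refused whole. The fingers move at their own pace and stop on an object; FORCE is the grip in N (left out, the last holds). Time passes only in rows, so rows that repeat a pose let the fingers close. It gives the time, the measured TCP pose, the force and the opening at its end, in the units of the state.
- readout.state(): the state, without advancing time (a new reading comes with each control period).
- viewer.get_image(name): name is "scene" or "top"; returns a dict with "color" (480x640x3 uint8, red, green, blue), "fx", "fy", "cx", "cy" (pixels), "rvec" (rotation vector, rad) and "tvec" (3), from world to camera coordinates, as OpenCV has them. Camera axes: x right, y down, z forward; pixel columns grow to the right and rows downward; lengths in m; the calibration is good to about 2 mm. A picture is of the moment at which its call begins. There is no depth.
- workorder.sign_off(): hands the job in, once; it reports no verdict.
The state is a dict: "t": time; "q": joint angles; "joint_velocities": joint speeds; "joint_torque": joint torques, N m; "tcp_pos": TCP position; "ee_rot": TCP orientation; "contact_force": force on the tool from outside, world axes, zero at the start; "torque": the same for the moment, N m; "width": opening from 0.0 (shut) to 1.0 (fully open).
Only numpy, scipy, OpenCV 4.12 (cv2) and the standard library are available. Lean on these libraries where they do the work, as an engineer would, in place of code of your own. Each camera call takes 0.05 s, during which the arm holds its last target.

### The job

Pick up the square wooden bracket hub, slip it same side up over the round king post on the stone pier and let its pale inner tab rest on top of the post, to one side of the keyway, for at least half a second. Then, pressing lightly, turn the hub until the tab finds the keyway and drops in, so that it sits level and fully home on the dark round seat, and let go. Never push the hub against pier or post with more than about 30 N, and leave the other loose things alone.

Things in the scene. Friction and masses are not known exactly. Their poses are not given: they have to be found in the camera images.
- hub_mid (a point): Centre, half-way up, of the loose bracket hub: honey-coloured upright wooden block, 50 x 50 mm, 32 mm high, 50 to 100 g. z up, x towards its inner tab. Flat sides face its +-x and +-y: grip two opposite ones, 50 mm apart. Dark-red arms stick out at the four corners only, along the diagonals, to 48 mm from the axis.
- hub: The same hub; origin at the centre of its underside. A round bore of 34.6 mm diameter runs right through along z, its bottom mouth chamfered 2 mm. One pale cream tab on the +x side, 6.4 mm wide, reaches from the bore wall inwards to 11 mm from the axis; it fills only the top 10 mm of the bore (22 to 32 mm above the underside).
- pier: Fixed grey stone pier, 110 x 110 mm, 60 mm high; origin at the centre of its underside on the table. z up; x points to the side with a yellow stripe on its top edge. On top: a dark round seat (54 mm diameter, 8 mm high), and on that the honey-coloured king post, which does not turn.
- seat (a point): Centre of the seat's top, 68 mm above the table, axes as the pier's. The king post rises from here, on the same axis: 32 mm diameter, 34 mm high, top rim chamfered 1.5 mm. When home, the hub's underside rests on the seat, its centre 16 mm above this point. With its tab still on the post's top it stops 12 mm higher.
- post_top (a point): Centre of the king post's top, 34 mm above the seat, axes as the pier's. One dark-lined keyway, 8 mm wide and 6 mm deep, runs down the post's whole height. Its direction is NOT given by any axis: seen from above it lies anywhere within 0.9 rad (52 degrees) either side of the pier's x axis. The tab drops in when within about 0.06 rad (3 degrees) of it.
- glue_mid (a point): Bystander: white glue bottle with orange cap, 44 mm diameter, 110 mm high; point half-way up.
- varnish_mid (a point): Bystander: amber jar with steel lid, 56 mm diameter, 75 mm high; point half-way up.
- ring_mid (a point): Bystander: plain round wooden ring without a tab, 52 mm diameter, 16 mm high; its centre.
- mallet_grip (a point): Bystander: mallet with pale handle and dark head, 240 mm long, lying along its x axis; a point on its handle.
- brush_grip (a point): Bystander: brush lying on the table; a point on its handle.
- beam_mid (a point): Bystander: notched model beam, 170 x 12 x 12 mm, lying along its x axis; its centre.
There are look-alikes about, which are no part of the job. What is shaped like the hub but blue or green is not meant.

How it is judged:
On the way:
1. the hub is over the king post with its tab resting on the post's top, not yet in the keyway (horizontal distance between hub_mid and seat below 0.005 m and z of hub_mid in the frame of seat between 0.0245 and 0.031 m and contact force between hub and pier above 0.2 N), for 0.4 s.
At the end, for the whole second after the job is handed in: The hub sits fully home on the pier's seat with its tab in the keyway: hub centre less than 18.5 mm above the seat (16 mm when home), within 3 mm of the post's axis, upright within 3.4 degrees, at rest and released (horizontal distance between hub_mid and seat below 0.003 m and z of hub_mid in the frame of seat below 0.0185 m and angle between hub_mid's own z axis and vertical below 0.06 rad and linear speed of hub below 0.01 m/s); the robot touches nothing.
It fails at once if the hub is forced: it pushes on the pier or post with more than 60 N (contact force between hub and pier above 60 N).
It fails at once if another loose thing on the table is moved by more than 30 mm (distance of any of glue_mid, varnish_mid, ring_mid, mallet_grip, brush_grip, beam_mid from where it was at the start of the episode above 0.03 m).
It also fails if it takes over 72 s, if anything falls off the work surface, if the arm or the gripper's body presses on something with over 40 N, if the wrist force passes 120 N, or if a joint passes its speed limit or range.

## Working session

There is one attempt and no reset: what is moved stays moved. The work goes in short steps, Python scripts to look and compute and a shell command to move; the robot and the scene stay as the last step left them, time stands still between calls to the robot, and variables do not carry over. Pictures are saved under pics/ and viewed, and the job is handed in when it is done.

```bash
ls; mkdir -p pics; python3 - <<'E'
from station import readout, viewer
import cv2
for k,v in readout.state().items(): print(k,v)
for n in("scene","top"):
    d=viewer.get_image(n); print(n,{k:v for k,v in d.items() if k!="color"})
    cv2.imwrite(f"pics/{n}0.png",d["color"][:,:,::-1])
E
```

```text
pics
t 0.0
q [ 1.10711978  0.46944334 -0.04861428  1.5336963   0.02410413  1.1409873
 -0.08231482]
joint_velocities [-9.15196749e-04  9.96583147e-05 -2.12076941e-04 -4.32502607e-04
  3.73016607e-04 -1.47937316e-03  7.54019979e-04]
joint_torque [ 4.67009741e-04 -5.10301995e+01 -4.59500717e-02 -2.37705213e+01
  1.08301593e-02  7.74426560e-03  1.66634834e-05]
tcp_pos [ 0.28408891 -0.61166281  0.23025919]
ee_rot [ 0.59548563  0.38073169  0.59667161 -0.38003056]
contact_force [ 0.18621681  0.5056958  -0.78739871]
torque [ 0.03537606 -0.03929008  0.00921931]
width 1.0003187520318992
scene {'fx': 483.86695195037413, 'fy': 483.86695195037413, 'cx': 323.3905921690948, 'cy': 232.23264493928733, 'rvec': array([ 0.95693397,  2.61316742, -0.91675216]), 'tvec': array([ 0.43779947, -0.2185258 ,  1.25879387])}
top {'fx': 512.1755235559757, 'fy': 512.1755235559757, 'cx': 328.0250392443081, 'cy': 241.47779427896165, 'rvec': array([ 2.14464726, -2.15985035,  0.20686734]), 'tvec': array([-0.03087357,  0.55158157,  1.09385289])}
```

View pics/scene0.png

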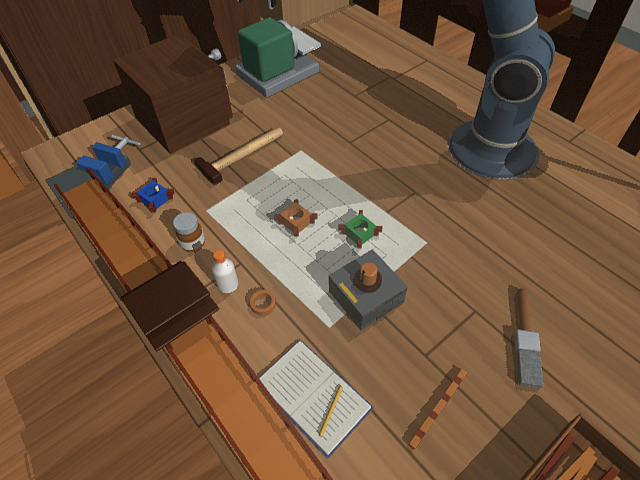

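View pics/top0.png

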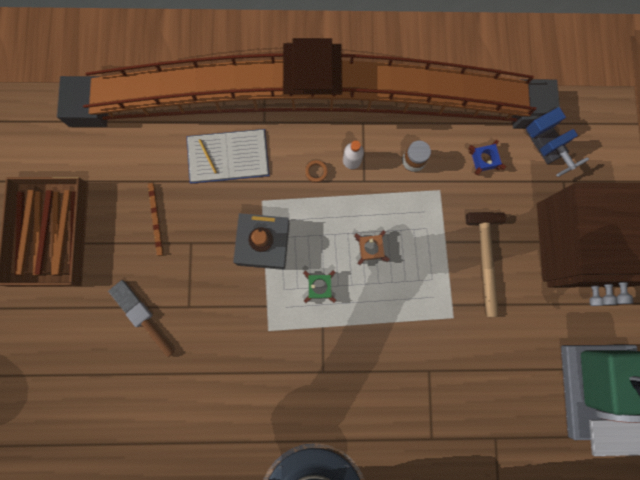

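Three things have the hub shape, given as top-view pixels: honey at (371,247), green at (320,286) and blue at (486,158). Only the honey one with dark-red arms fits the description. I'll enlarge it and check the calibration.

```bash
cat > h.py <<'E'
import numpy as np, cv2
from station import readout, viewer
from scipy.spatial.transform import Rotation as R
def cam(n):
    d=viewer.get_image(n); d["K"]=np.array([[d["fx"],0,d["cx"]],[0,d["fy"],d["cy"]],[0,0,1]]); return d
def proj(d,p): return cv2.projectPoints(np.array(p,float).reshape(-1,1,3),d["rvec"],d["tvec"],d["K"],None)[0][:,0]
def ray(d,uv,z):
    M=cv2.Rodrigues(d["rvec"])[0]; c=-M.T@d["tvec"]
    u=np.atleast_2d(uv); v=np.c_[(u[:,0]-d["cx"])/d["fx"],(u[:,1]-d["cy"])/d["fy"],np.ones(len(u))]@M
    return c+v*((z-c[2])/v[:,2])[:,None]
def crop(d,u,v,r,name,k=8):
    c=d["color"][v-r:v+r,u-r:u+r,::-1]; cv2.imwrite(name,cv2.resize(c,None,fx=k,fy=k,interpolation=cv2.INTER_CUBIC))
def tool():
    s=readout.state(); w,x,y,z=s["ee_rot"]; return s,R.from_quat([x,y,z,w])
E
python3 - <<'E'
from h import *
T=cam("top");S=cam("scene")
for d in(T,S):
    M=cv2.Rodrigues(d["rvec"])[0]; print("cam",-M.T@d["tvec"]); print(proj(d,[[0,0,0],[.284,-.612,.23],[.5,0,0]]))
print("hub",ray(T,[371,247],.032),ray(S,[297,215],.032))
print("post",ray(T,[261,237],.102),ray(S,[370,268],.102))
s,r=tool();print(r.as_matrix())
a=T["color"][217:277,341:401,::-1];b=T["color"][207:267,231:291,::-1]
c=S["color"][185:245,267:327,::-1];e=S["color"][250:310,340:400,::-1]
cv2.imwrite("pics/c0.png",cv2.resize(np.vstack([np.hstack([a,b]),np.hstack([c,e])]),None,fx=5,fy=5,interpolation=cv2.INTER_CUBIC))
E
```

```text
cam [0.36991593 0.00173771 1.16827597]
[[313.56908327 499.74522546]
 [649.69765652 368.87825724]
 [312.4676122  266.7883892 ]]
cam [0.93740486 0.4575005  0.85787489]
[[491.6760448  148.23365752]
 [255.94798311   9.87256752]
 [348.1416537  248.89960976]]
hub [[ 0.54038577 -0.13182252  0.032     ]] [[ 0.5405363  -0.12785152  0.032     ]]
post [[0.55229555 0.10810466 0.102     ]] [[0.5504956  0.11432524 0.102     ]]
[[-5.12598977e-04  9.06925469e-01  4.21290791e-01]
 [ 1.09916700e-03  4.21291103e-01 -9.06924803e-01]
 [-9.99999265e-01 -1.81979158e-06 -1.21281593e-03]]
```

View pics/c0.png

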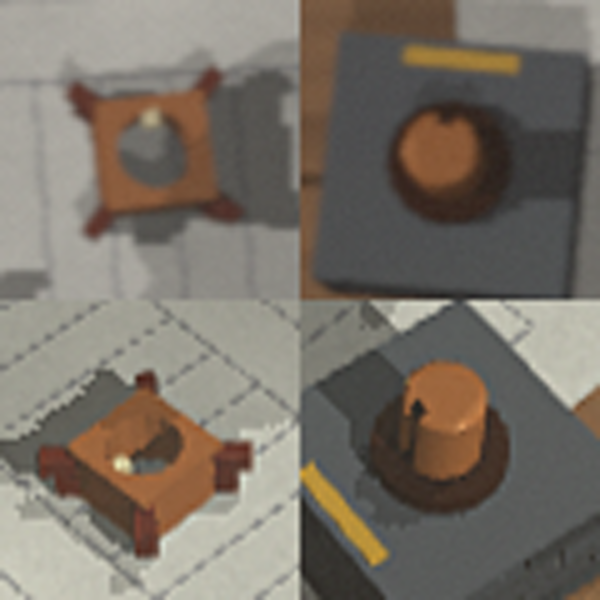

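The crop confirms it: the top-left and bottom-left panels show the honey hub with dark-red arms and a cream tab, the tab at roughly top pixel (371,240). On the right, the post has its keyway at roughly top pixel (260,230). Next I'll measure these to sub-pixel accuracy.

```bash
python3 - <<'E'
from h import *
T=cam("top");S=cam("scene")
out=[]
def go(d,box,z,lo,hi,tag):
    u0,v0,u1,v1=box; a=d["color"][v0:v1,u0:u1]
    k=8; b=cv2.resize(a,None,fx=k,fy=k,interpolation=cv2.INTER_CUBIC); hsv=cv2.cvtColor(b,cv2.COLOR_RGB2HSV)
    m=cv2.inRange(hsv,lo,hi); m=cv2.morphologyEx(m,cv2.MORPH_OPEN,np.ones((5,5)))
    cs=[c for c in cv2.findContours(m,cv2.RETR_EXTERNAL,cv2.CHAIN_APPROX_NONE)[0]]
    if not cs: print(tag,"none");return
    c=max(cs,key=cv2.contourArea)
    p=lambda q:(np.asarray(q,float).reshape(-1,2)+.5)/k-.5+[u0,v0]
    hull=cv2.convexHull(c); e=cv2.fitEllipse(hull); mr=cv2.boxPoints(cv2.minAreaRect(c))
    M=cv2.moments(c); cen=p([M["m10"]/M["m00"],M["m01"]/M["m00"]])
    print(tag,"area",M["m00"]/k/k,"cen",cen.round(2),ray(d,cen,z).round(4),"ell",p(e[0]).round(2),np.array(e[1])/k,ray(d,p(e[0]),z).round(4))
    print("  rect",ray(d,p(mr),z)[:,:2].round(4).tolist())
    cv2.drawContours(b,[c],-1,(0,255,0),1); cv2.imwrite(f"pics/m_{tag}.png",b[:,:,::-1])
for y,x,d in((247,371,T),(237,261,T),(217,297,S),(268,370,S)):
    h=cv2.cvtColor(d["color"][y-12:y+13:4,x-14:x+15:4],cv2.COLOR_RGB2HSV); print(h[:,:,2]); print(h[:,:,0])
go(T,(351,227,391,267),.032,(0,90,120),(15,255,255),"hubT")
go(T,(246,222,276,252),.102,(0,90,120),(15,255,255),"postT")
go(T,(246,207,276,227),.060,(16,90,110),(35,255,255),"stripeT")
go(S,(350,250,390,290),.102,(0,90,150),(15,255,255),"postS")
go(T,(361,230,381,260),.032,(16,20,150),(40,140,255),"tabT")
go(S,(280,200,310,230),.032,(16,20,150),(40,140,255),"tabS")
E
ls pics
```

```text
[[ 93 125 101 106 138 138 116  85]
 [ 84 135 139 147 128 140 131  85]
 [167 137 119 114 107 108 129  85]
 [170 134  97 108  97  85 117  86]
 [170 132 125  87  85  85 117  88]
 [157 128 139 137 133 119 119  78]
 [141  92  91  83  76  77  75  80]]
[[ 6 15 17 14 13 12 10 13]
 [ 7 11 12 14 13 12 12 24]
 [21 12 12 20 17 11 13 25]
 [21 12 14 25 25  9 12 15]
 [22 12 12 24 18 12 12 17]
 [26 11 12 12 12 12 12 11]
 [25  5 11 11 13 19 11  6]]
[[ 79  80  71  68  69  77  80  80]
 [ 79  79  70  54  51  48  59  80]
 [ 80  70 136 138 137  45  49  62]
 [ 78 123 137 136 138  63  46  58]
 [ 75  63 141 136 132  57  46  60]
 [ 79  57  64  79  70  49  49  59]
 [ 79  77  57  56  57  53  65  79]]
[[120  75  30  90  60 120  90 135]
 [105 120  10  10  10  13 150 105]
 [120  10  12  12  12  11  10   0]
 [ 60  12  12  12  12  13  11  90]
 [  0  10  12  12  12  12   9   0]
 [105  10  11  12  11  10  17  45]
 [ 90  90   9  10   8  10  90  60]]
[[ 93  97 107 133 128 162 160 161]
 [ 99 133 142 141  91 160 116 161]
 [158 156 146 144  80 116 157 128]
 [ 96 159 217 100  89 162 145  86]
 [ 80  81 162 159 159 147 149  8
[... 1506 characters left out ...]
[[369.08 269.24]] [13.35460949 16.40050507] [[0.5537 0.1152 0.102 ]]
  rect [[0.5552, 0.0947], [0.5329, 0.1138], [0.5538, 0.1355], [0.5757, 0.1169]]
tabT area 7.578125 cen [[370.67 239.97]] [[ 0.5564 -0.1315  0.032 ]] ell [[370.7  239.95]] [3.19042706 3.43880582] [[ 0.5565 -0.1315  0.032 ]]
  rect [[0.5602, -0.1282], [0.5602, -0.1347], [0.5528, -0.1345], [0.5528, -0.128]]
tabS area 10.5546875 cen [[290.99 217.42]] [[ 0.5551 -0.131   0.032 ]] ell [[291.01 217.47]] [3.36675954 4.42081118] [[ 0.5552 -0.1309  0.032 ]]
  rect [[0.5551, -0.1381], [0.5487, -0.1327], [0.5554, -0.124], [0.5617, -0.1294]]
c0.png
m_hubT.png
m_postS.png
m_postT.png
m_stripeT.png
m_tabS.png
m_tabT.png
scene0.png
top0.png
```

```bash
python3 - <<'E'
from h import *
T=cam("top");S=cam("scene")
for d,c,n in((T,(258.15,236.86),"T"),(S,(369.3,269.15),"S")):
    P=ray(d,c,.102)[0]; best=[]
    # luminance on a circle at several radii of the post top
    g=cv2.cvtColor(d["color"],cv2.COLOR_RGB2GRAY).astype(np.float32)
    th=np.radians(np.arange(-100,101,10))
    for r in(.011,.0125,.014):
        uv=proj(d,np.c_[P[0]+r*np.cos(th),P[1]+r*np.sin(th),np.full(len(th),.102)]).astype(np.float32)
        v=cv2.remap(g,uv[:,0].reshape(1,-1),uv[:,1].reshape(1,-1),cv2.INTER_LINEAR)[0]
        print(n,r,v.astype(int).tolist())
    b=d["color"][int(c[1])-15:int(c[1])+15,int(c[0])-15:int(c[0])+15,::-1]
    best=cv2.resize(b,None,fx=13,fy=13,interpolation=cv2.INTER_CUBIC)
    for a in range(-60,61,20):
        uv=proj(d,[P+[.020*np.cos(np.radians(a)),.020*np.sin(np.radians(a)),0]])[0]
        x=((uv-[int(c[0])-15,int(c[1])-15]+.5)*13).astype(int)
        cv2.circle(best,tuple(int(i) for i in x),2,(0,255,255) if a else (255,255,255),-1)
    cv2.imwrite(f"pics/key{n}.png",best)
a,b=[cv2.imread(f"pics/key{n}.png") for n in"TS"]; cv2.imwrite("pics/key.png",np.hstack([a,b]))
E
```

```text
T 0.011 [98, 98, 100, 99, 99, 99, 98, 93, 88, 84, 88, 94, 98, 98, 97, 96, 99, 105, 108, 107, 107]
T 0.0125 [96, 95, 97, 98, 98, 99, 98, 88, 71, 64, 75, 91, 97, 97, 96, 95, 100, 103, 106, 109, 104]
T 0.014 [86, 87, 88, 91, 93, 95, 95, 79, 58, 52, 66, 87, 94, 92, 92, 90, 89, 94, 96, 99, 92]
S 0.011 [113, 115, 114, 114, 114, 113, 100, 70, 58, 69, 101, 117, 115, 114, 114, 114, 120, 133, 133, 130, 129]
S 0.0125 [113, 116, 115, 114, 115, 115, 101, 51, 37, 45, 92, 116, 115, 114, 116, 119, 133, 151, 141, 132, 132]
S 0.014 [110, 114, 118, 116, 118, 117, 113, 89, 47, 40, 81, 110, 111, 112, 111, 117, 134, 150, 126, 124, 122]
```

View pics/key.png

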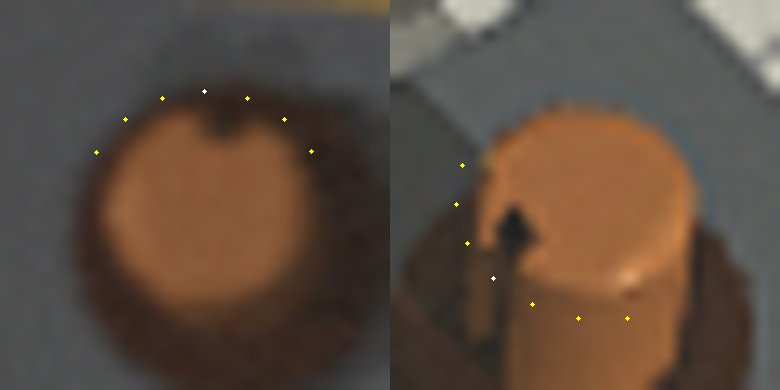

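Hub centre is about (0.542, -0.132) with yaw about 0.10, and the tab agrees in both views. Post is at about (0.553, 0.1145). The keyway sits at about -14° world yaw: the top view gives about -12° and the scene view about -16°. I'm moving above the hub with the jaws along its x. I'll squeeze once each way to centre it.

```bash
python3 -m inch '[{"travel":[0,7,-9.5],"roll":0,"claw":-1},{"travel":[0,14,-19],"roll":0,"claw":-1},{"travel":[0,14,-19],"roll":0,"claw":-1},{"travel":[0,14,-19],"roll":0,"claw":-1},{"travel":[0,14,-19],"roll":0,"claw":-1},{"travel":[0,14,-19],"roll":-0.1,"claw":-1},{"travel":[8,43.5,-32.7],"roll":-1.235,"claw":-1},{"travel":[8,43.5,-32.7],"roll":-1.235,"claw":-1},{"travel":[8,43.5,-32.7],"roll":-1.235,"claw":-1},{"travel":[8,43.5,-32.7],"roll":-1.235,"claw":-1},{"travel":[8,43.5,-32.7],"roll":-1.235,"claw":-1},{"travel":[8,43.5,-32.7],"roll":-1.235,"claw":-1},{"travel":[8,43.5,-32.7],"roll":-1.235,"claw":-1},{"travel":[8,43.5,-32.7],"roll":-1.235,"claw":-1},{"travel":[8,43.5,-32.7],"roll":-1.235,"claw":-1},{"travel":[8,43.5,-32.7],"roll":-1.235,"claw":-1},{"travel":[8,43.5,-32.7],"roll":-1.235,"claw":-1}]' 25
python3 - <<'E'
from h import *
s,r=tool();M=r.as_matrix();print(M.round(3),s["q"].round(2))
d=np.array([.5417,-.132,.004])-s["tcp_pos"];print("to hub (cm)",(M.T@d*100).round(2))
y=np.array([np.cos(.1),np.sin(.1),0]);print("roll err",np.arctan2((M.T@y)[1],(M.T@y)[2]))
for k,(n) in enumerate(("top","scene")):
    cv2.imwrite(f"pics/{n}1.png",cam(n)["color"][:,:,::-1])
E
```

```text
t: 1.82
tcp_pos: [0.5409, -0.1326, 0.151]
ee_rot: [0.706, -0.034, 0.707, 0.034]
contact_force: [-0.4, -0.5, -0.5]
width: 0.997
[[-0.001 -0.096  0.995]
 [ 0.     0.995  0.096]
 [-1.     0.    -0.001]] [ 0.55  0.41 -0.49  1.88  0.24  0.91  0.04]
to hub (cm) [14.7   0.05  0.1 ]
roll err 0.0033566378516465115
```

View pics/scene1.png

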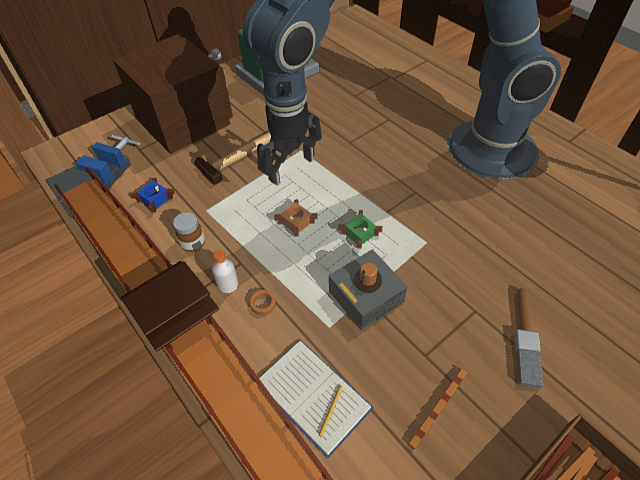

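The scene view shows the gripper above the hub at (297,217), open and aligned with the hub's x. I'll lower it, squeeze, then open again.

```bash
python3 -m inch '[{"travel":[3.5,0.05,0.1],"roll":0,"claw":-1},{"travel":[7,0.05,0.1],"roll":0,"claw":-1},{"travel":[10.5,0.05,0.1],"roll":0,"claw":-1},{"travel":[13,0.05,0.1],"roll":0,"claw":-1},{"travel":[14.5,0.05,0.1],"roll":0,"claw":-1},{"travel":[14.5,0.05,0.1],"roll":0,"claw":-1},{"travel":[14.5,0.05,0.1],"roll":0,"claw":1},{"travel":[14.5,0.05,0.1],"roll":0,"claw":1},{"travel":[14.5,0.05,0.1],"roll":0,"claw":1},{"travel":[14.5,0.05,0.1],"roll":0,"claw":1},{"travel":[14.5,0.05,0.1],"roll":0,"claw":1},{"travel":[14.5,0.05,0.1],"roll":0,"claw":1},{"travel":[14.5,0.05,0.1],"roll":0,"claw":1}]' 20
python3 - <<'E'
from h import *
s,r=tool();print(s["tcp_pos"],r.as_matrix().round(3),s["contact_force"],s["width"])
d=cam("scene");crop(d,297,205,45,"pics/s2.png",7)
E
```

```text
t: 3.0
tcp_pos: [0.5426, -0.1343, 0.0083]
ee_rot: [0.707, -0.034, 0.705, 0.032]
contact_force: [-0.9, -2.0, 7.5]
width: 0.584
[ 0.54262276 -0.13432632  0.00825294] [[ 0.003 -0.093  0.996]
 [-0.002  0.996  0.093]
 [-1.    -0.003  0.002]] [-0.9040275  -2.03355479  7.47084044] 0.5835179705739296
```

View pics/s2.png

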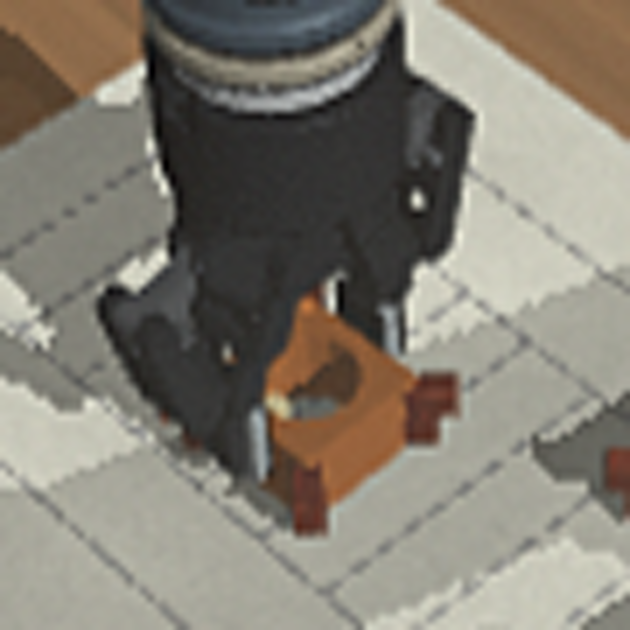

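Gripped, with the opening at 49.6 mm, so the hub is centred along x. Now I open, rise clear of the arms and turn 90°.

```bash
python3 -m inch '[{"travel":[0,0,0],"roll":0,"claw":-1},{"travel":[0,0,0],"roll":0,"claw":-1},{"travel":[0,0,0],"roll":0,"claw":-1},{"travel":[-3,0,0],"roll":0,"claw":-1},{"travel":[-6,0.2,0],"roll":0,"claw":-1},{"travel":[-6,0.2,0],"roll":0.12,"claw":-1},{"travel":[-6,0.2,0],"roll":0.24,"claw":-1},{"travel":[-6,0.2,0],"roll":0.36,"claw":-1},{"travel":[-6,0.2,0],"roll":0.48,"claw":-1},{"travel":[-6,0.2,0],"roll":0.6,"claw":-1},{"travel":[-6,0.2,0],"roll":0.72,"claw":-1},{"travel":[-6,0.2,0],"roll":0.84,"claw":-1},{"travel":[-6,0.2,0],"roll":0.96,"claw":-1},{"travel":[-6,0.2,0],"roll":1.08,"claw":-1},{"travel":[-6,0.2,0],"roll":1.2,"claw":-1},{"travel":[-6,0.2,0],"roll":1.32,"claw":-1},{"travel":[-6,0.2,0],"roll":1.44,"claw":-1},{"travel":[-6,0.2,0],"roll":1.57,"claw":-1},{"travel":[-6,0.2,0],"roll":1.57,"claw":-1},{"travel":[-6,0.2,0],"roll":1.57,"claw":-1}]'
python3 - <<'E'
from h import *
s,r=tool();M=r.as_matrix();print(M.round(3),s["contact_force"],s["q"].round(2))
d=np.array([.5426,-.132,.006])-s["tcp_pos"];print("to hub (cm)",(M.T@d*100).round(2))
d=cam("scene");crop(d,297,205,45,"pics/s3.png",7)
E
```

```text
t: 4.72
tcp_pos: [0.5421, -0.1319, 0.0681]
ee_rot: [0.525, 0.475, 0.523, -0.475]
contact_force: [-0.1, 0.3, -0.1]
width: 0.999
[[ 0.002  0.995  0.097]
 [-0.002  0.097 -0.995]
 [-1.     0.002  0.003]] [-0.11439759  0.28720981 -0.08973951] [ 0.2   0.48 -0.04  1.96  0.03  0.7  -1.34]
to hub (cm) [ 6.21  0.03 -0.  ]
```

View pics/s3.png

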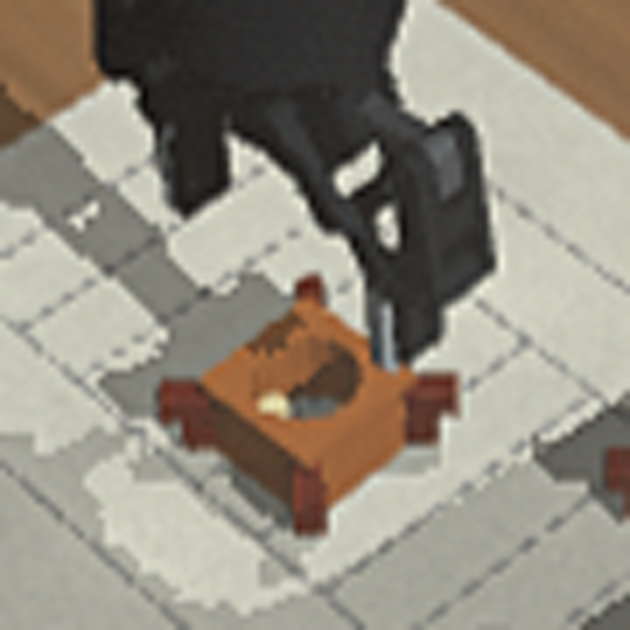

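The hub is undisturbed and the jaws now straddle its y sides. I'll lower, grip and lift.

```bash
python3 -m inch '[{"travel":[3,0,0],"roll":0,"claw":-1},{"travel":[6,0,0],"roll":0,"claw":-1},{"travel":[6,0,0],"roll":0,"claw":-1},{"travel":[6,0,0],"roll":0,"claw":1},{"travel":[6,0,0],"roll":0,"claw":1},{"travel":[6,0,0],"roll":0,"claw":1},{"travel":[6,0,0],"roll":0,"claw":1},{"travel":[6,0,0],"roll":0,"claw":1},{"travel":[6,0,0],"roll":0,"claw":1},{"travel":[6,0,0],"roll":0,"claw":1},{"travel":[3,0,0],"roll":0,"claw":1},{"travel":[-1,0,0],"roll":0,"claw":1},{"travel":[-5,0,0],"roll":0,"claw":1},{"travel":[-8,0,0],"roll":0,"claw":1},{"travel":[-8,0,0],"roll":0,"claw":1},{"travel":[-8,0,0],"roll":0,"claw":1}]' 30
python3 - <<'E'
from h import *
s,r=tool();M=r.as_matrix();print(s["tcp_pos"],M.round(3),s["contact_force"],s["width"]*85)
d=cam("scene");u=proj(d,[s["tcp_pos"]])[0].astype(int);print(u);crop(d,u[0],u[1],45,"pics/s4.png",7)
E
```

```text
t: 6.1
tcp_pos: [0.5432, -0.132, 0.1506]
ee_rot: [0.526, 0.476, 0.521, -0.474]
contact_force: [-0.6, 1.0, -1.0]
width: 0.581
[ 0.54317619 -0.13197099  0.15064645] [[ 0.007  0.995  0.097]
 [-0.003  0.097 -0.995]
 [-1.     0.007  0.004]] [-0.55878762  0.98939933 -0.98337797] 49.39598183223304
[291 176]
```

View pics/s4.png

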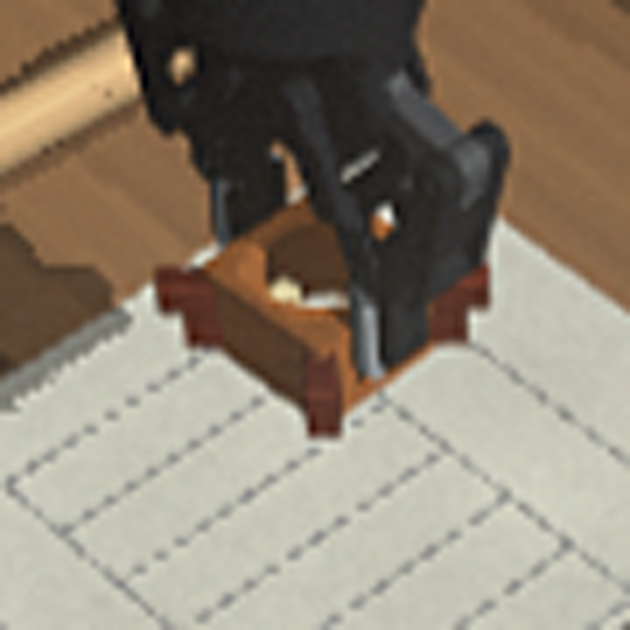

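```bash
python3 - <<'E'
from h import *
s,r=tool();d=cam("scene")
h=cv2.cvtColor(d["color"][160:185,275:300],cv2.COLOR_RGB2HSV)
m=cv2.inRange(h,(16,20,150),(40,140,255));n,l,st,ce=cv2.connectedComponentsWithStats(m);print(st[1:],ce[1:])
c=ce[1+np.argmax([abs(0) - np.hypot(*(x-[11,12])) for x in ce[1:]])]+[275,160];print(c)
for z in(.1726,.1746,.1766): print(ray(d,c,z), ray(d,c,z)[0]-s["tcp_pos"])
print("post S",ray(d,(368.5,268.7),.102),ray(d,(369.1,269.1),.102))
# bottom front arm/corner tip
M=r.as_matrix();t=np.array([.5533,.1145,s["tcp_pos"][2]])-s["tcp_pos"];print((M.T@t*100).round(2))
E
```

```text
[[13  0  1  1  1]
 [ 0  6  2  1  2]
 [ 0  8  2  1  2]
 [10 11  5  4 13]
 [16 14  1  1  1]
 [ 0 22  4  3  5]
 [ 6 24  1  1  1]] [[13.          0.        ]
 [ 0.5         6.        ]
 [ 0.5         8.        ]
 [12.15384615 12.92307692]
 [16.         14.        ]
 [ 1.4        23.2       ]
 [ 6.         24.        ]]
[287.15384615 172.92307692]
[[ 0.55492887 -0.12833036  0.1726    ]] [0.01312642 0.00342116 0.02388684]
[[ 0.55604514 -0.12662059  0.1746    ]] [0.01424269 0.00513093 0.02588684]
[[ 0.55716141 -0.12491082  0.1766    ]] [0.01535896 0.0068407  0.02788684]
post S [[0.55372106 0.11365183 0.102     ]] [[0.55348579 0.11504033 0.102     ]]
[ -0.06   3.54 -24.4 ]
```

The tab sits about 14 mm in +x from the TCP, as expected, so the hub is centred. Moving over the post with the yaw kept at about +0.10, roughly 0.34 rad from the keyway.

```bash
python3 -m inch '[{"travel":[0,0.5,-3],"roll":0,"claw":1},{"travel":[0,1,-7],"roll":0,"claw":1},{"travel":[0,1.5,-11],"roll":0,"claw":1},{"travel":[0,2,-15],"roll":0,"claw":1},{"travel":[0,2.5,-18.5],"roll":0,"claw":1},{"travel":[0,3,-21.5],"roll":0,"claw":1},{"travel":[0,3.5,-23.5],"roll":0,"claw":1},{"travel":[0,3.54,-24.4],"roll":0,"claw":1},{"travel":[0,3.54,-24.4],"roll":0,"claw":1},{"travel":[0,3.54,-24.4],"roll":0,"claw":1},{"travel":[0,3.54,-24.4],"roll":0,"claw":1}]'
python3 - <<'E'
from h import *
s,r=tool();M=r.as_matrix();print(s["tcp_pos"],M.round(3),s["contact_force"],s["width"]*85)
t=np.array([.5533,.1145,s["tcp_pos"][2]])-s["tcp_pos"];print((M.T@t*100).round(2))
d=cam("scene");u=proj(d,[s["tcp_pos"]-[0,0,.02]])[0].astype(int);print(u);crop(d,u[0],u[1],50,"pics/s5.png",7)
E
```

```text
t: 7.12
tcp_pos: [0.5522, 0.1121, 0.1462]
ee_rot: [0.524, 0.475, 0.522, -0.477]
contact_force: [-0.0, -0.5, -1.9]
width: 0.58
[0.55223495 0.112092   0.14621855] [[-0.001  0.996  0.094]
 [-0.004  0.094 -0.996]
 [-1.    -0.001  0.004]] [-0.00768066 -0.46226048 -1.86379651] 49.310032844863066
[-0.    0.13 -0.23]
[369 260]
```

View pics/s5.png

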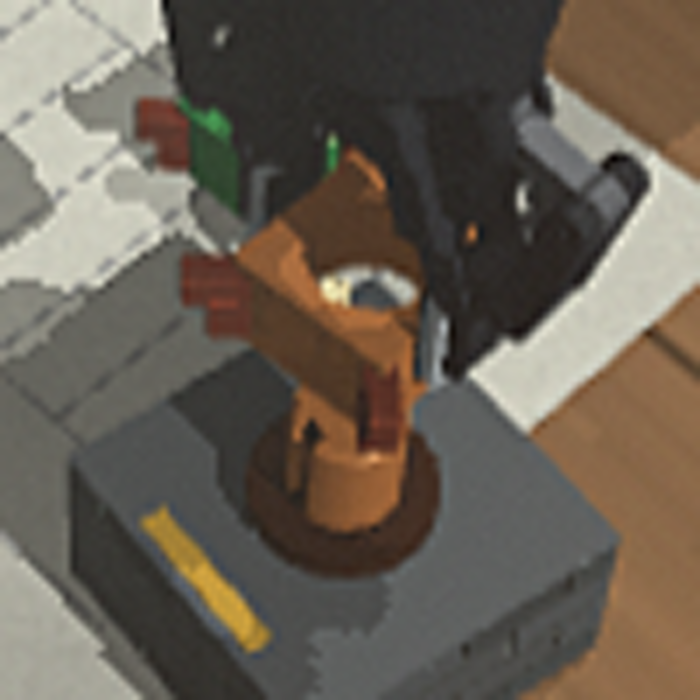

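The view shows the hub above the post, with the keyway visible at crop (315,435). I'll correct about 2.6 mm and lower gently.

```bash
python3 -m inch '[{"travel":[0,0.13,-0.23],"roll":0,"claw":1},{"travel":[1,0.13,-0.23],"roll":0,"claw":1},{"travel":[2,0.13,-0.23],"roll":0,"claw":1},{"travel":[2.6,0.13,-0.23],"roll":0,"claw":1},{"travel":[2.9,0.13,-0.23],"roll":0,"claw":1},{"travel":[2.9,0.13,-0.23],"roll":0,"claw":1},{"travel":[2.9,0.13,-0.23],"roll":0,"claw":1}]'
python3 - <<'E'
from h import *
s,r=tool();M=r.as_matrix();print(s["tcp_pos"],s["contact_force"],s["width"]*85)
t=np.array([.5533,.1145,s["tcp_pos"][2]])-s["tcp_pos"];print((M.T@t*100).round(2))
d=cam("scene");u=proj(d,[s["tcp_pos"]-[0,0,.01]])[0].astype(int);print(u);crop(d,u[0],u[1],50,"pics/s6.png",7)
E
```

```text
t: 7.75
tcp_pos: [0.5533, 0.1144, 0.1171]
ee_rot: [0.524, 0.475, 0.522, -0.477]
contact_force: [0.5, -0.4, -1.1]
width: 0.577
[0.55333095 0.11437777 0.11712183] [ 0.47069555 -0.41890309 -1.09739554] 49.03851258459839
[-0.   -0.   -0.01]
[369 267]
```

View pics/s6.png

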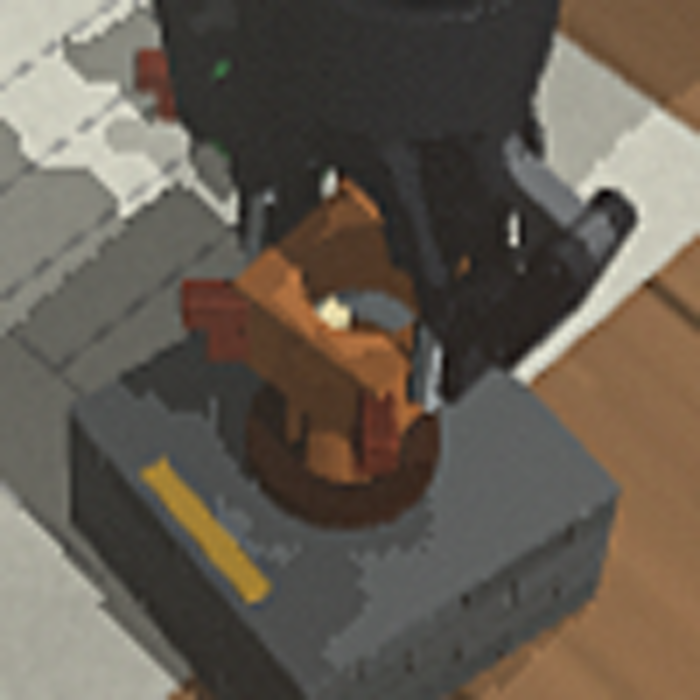

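The hub is just above the post top and looks level. Continuing down in small steps, watching the force.

```bash
python3 -m inch '[{"travel":[0.3,0,0],"roll":0,"claw":1},{"travel":[0.6,0,0],"roll":0,"claw":1},{"travel":[0.9,0,0],"roll":0,"claw":1},{"travel":[1.1,0,0],"roll":0,"claw":1},{"travel":[1.2,0,0],"roll":0,"claw":1},{"travel":[1.2,0,0],"roll":0,"claw":1}]'
python3 - <<'E'
from h import *
s,r=tool();M=r.as_matrix();print(s["tcp_pos"],M.round(3)[:,0],s["contact_force"],s["torque"],s["width"]*85)
d=cam("scene");u=proj(d,[s["tcp_pos"]-[0,0,.01]])[0].astype(int);print(u);crop(d,u[0],u[1],50,"pics/s7.png",7)
E
```

```text
t: 8.3
tcp_pos: [0.5544, 0.1142, 0.1056]
ee_rot: [0.524, 0.475, 0.522, -0.477]
contact_force: [3.0, -1.1, -0.2]
width: 0.574
[0.55444442 0.11416748 0.10558737] [ 0.002 -0.004 -1.   ] [ 3.03348036 -1.12907364 -0.20611491] [-0.20408186 -0.56115277  0.00953259] 48.779988998686925
[368 270]
```

View pics/s7.png

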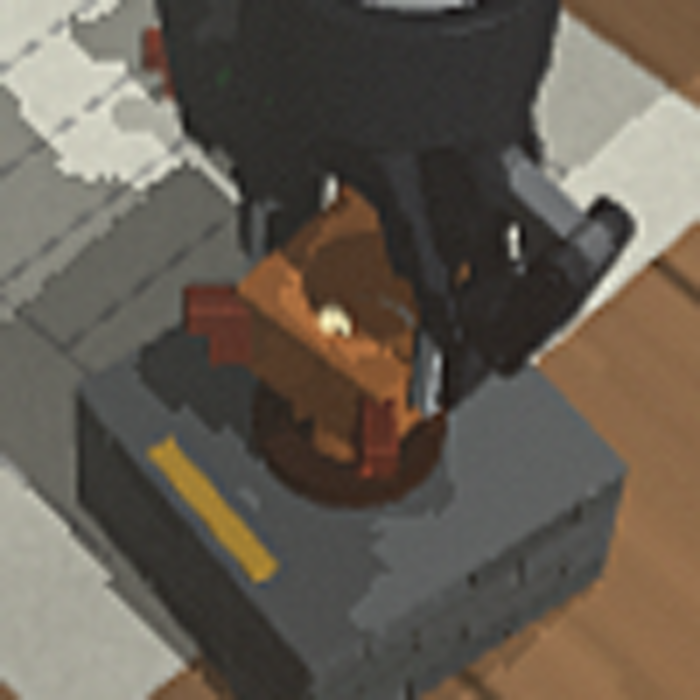

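The bore has gone over the post, with only about 3 N of side force in +x. I'll ease slightly toward +x and keep lowering.

```bash
python3 -m inch '[{"travel":[0.2,0.08,0],"roll":0,"claw":1},{"travel":[0.5,0.08,0],"roll":0,"claw":1},{"travel":[0.8,0.08,0],"roll":0,"claw":1},{"travel":[1.1,0.08,0],"roll":0,"claw":1},{"travel":[1.2,0.08,0],"roll":0,"claw":1},{"travel":[1.2,0.08,0],"roll":0,"claw":1}]'
python3 - <<'E'
from h import *
s,r=tool();M=r.as_matrix();print(s["tcp_pos"],M.round(3)[:,0],s["contact_force"],s["torque"],s["width"]*85)
d=cam("scene");u=proj(d,[s["tcp_pos"]-[0,0,.01]])[0].astype(int);print(u);crop(d,u[0],u[1],50,"pics/s8.png",7)
E
```

```text
t: 8.85
tcp_pos: [0.5547, 0.1142, 0.093]
ee_rot: [0.524, 0.475, 0.522, -0.477]
contact_force: [0.3, -0.5, -0.5]
width: 0.58
[0.55472601 0.11416633 0.09300592] [ 0.    -0.004 -1.   ] [ 0.34058712 -0.52902052 -0.48157711] [-0.08707547 -0.0752303  -0.00998838] 49.275274187098645
[367 274]
```

View pics/s8.png

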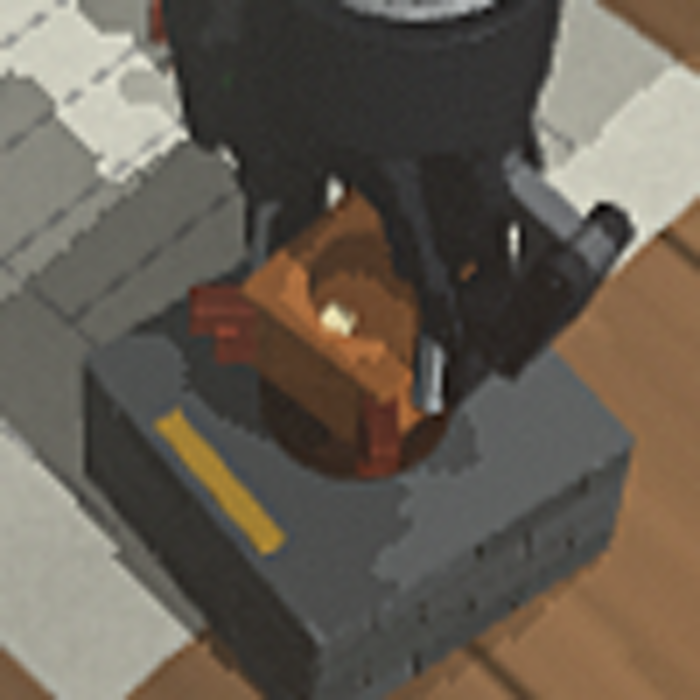

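The forces are gone, so the hub slides freely. Now lowering to contact.

```bash
python3 -m inch '[{"travel":[0.15,0,0],"roll":0,"claw":1},{"travel":[0.3,0,0],"roll":0,"claw":1},{"travel":[0.45,0,0],"roll":0,"claw":1},{"travel":[0.45,0,0],"roll":0,"claw":1}]'
python3 -c "
from h import *
s=readout.state();print(s['tcp_pos'],s['contact_force'],s['torque'],s['width']*85)"
```

```text
t: 9.23
tcp_pos: [0.555, 0.1143, 0.0895]
ee_rot: [0.524, 0.475, 0.522, -0.477]
contact_force: [-2.0, -1.0, 6.5]
width: 0.579
[0.55496905 0.11431274 0.0895493 ] [-2.00249939 -1.01619951  6.48487672] [-0.06220522  0.33069806 -0.00534056] 49.223719103224965
```

The tab has landed: about 6.5 N upward with the TCP at 0.0895. I'll hold it there for 0.9 s under light pressure.

```bash
python3 -m inch '[{"travel":[0.1,0,0],"roll":0,"claw":1},{"travel":[0.1,0,0],"roll":0,"claw":1},{"travel":[0.1,0,0],"roll":0,"claw":1},{"travel":[0.1,0,0],"roll":0,"claw":1},{"travel":[0.1,0,0],"roll":0,"claw":1},{"travel":[0.1,0,0],"roll":0,"claw":1}]'
python3 -m inch '[{"travel":[0.1,0,0],"roll":0,"claw":1},{"travel":[0.1,0,0],"roll":0,"claw":1},{"travel":[0.1,0,0],"roll":0,"claw":1},{"travel":[0.1,0,0],"roll":0,"claw":1},{"travel":[0.1,0,0],"roll":0,"claw":1}]'
python3 - <<'E'
from h import *
s,r=tool();M=r.as_matrix();print(s["tcp_pos"],M.round(3)[:,0],s["contact_force"],s["torque"],s["width"]*85)
d=cam("scene");u=proj(d,[s["tcp_pos"]-[0,0,.01]])[0].astype(int);print(u);crop(d,u[0],u[1],50,"pics/s9.png",7)
E
```

```text
t: 9.73
tcp_pos: [0.555, 0.1143, 0.0895]
ee_rot: [0.524, 0.475, 0.522, -0.477]
contact_force: [-2.0, -1.0, 6.3]
width: 0.581
t: 10.15
tcp_pos: [0.555, 0.1144, 0.0895]
ee_rot: [0.524, 0.475, 0.522, -0.477]
contact_force: [-2.8, -1.1, 6.2]
width: 0.578
[0.55499517 0.11435332 0.08954946] [ 0.001 -0.004 -1.   ] [-2.84573248 -1.0567513   6.15046661] [-0.18243357  0.45864197  0.0097907 ] 49.12135279988294
[367 275]
```

View pics/s9.png

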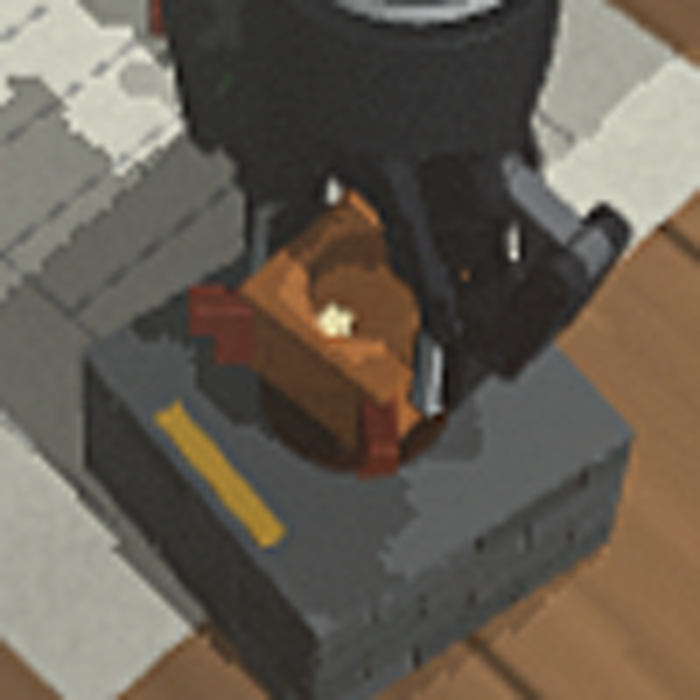

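Resting steadily on the post top for about 0.9 s, roughly 6 N, hub raised by about 12 mm. Now I turn towards the keyway (positive roll is negative yaw) with a light down bias.

```bash
python3 -m inch '[{"travel":[0.1,-0.05,0],"roll":0.03,"claw":1},{"travel":[0.1,-0.05,0],"roll":0.06,"claw":1},{"travel":[0.1,-0.05,0],"roll":0.09,"claw":1},{"travel":[0.1,-0.05,0],"roll":0.12,"claw":1},{"travel":[0.1,-0.05,0],"roll":0.15,"claw":1},{"travel":[0.1,-0.05,0],"roll":0.18,"claw":1},{"travel":[0.1,-0.05,0],"roll":0.21,"claw":1},{"travel":[0.1,-0.05,0],"roll":0.21,"claw":1}]'
python3 - <<'E'
from h import *
s,r=tool();M=r.as_matrix();print(s["tcp_pos"],M.round(3)[:,0],"yaw",np.arctan2(M[1,1],M[0,1]),s["contact_force"],s["torque"],s["width"]*85)
E
```

```text
t: 10.87
tcp_pos: [0.5556, 0.1146, 0.0894]
ee_rot: [0.472, 0.529, 0.468, -0.528]
contact_force: [1.3, 0.2, 3.0]
width: 0.574
[0.55560368 0.11463672 0.08936801] [ 0.004 -0.003 -1.   ] yaw -0.11669531993810936 [1.29455993 0.22686476 2.95912322] [-0.00780613 -0.3030572  -0.01315725] 48.829406966711666
```

```bash
python3 -m inch '[{"travel":[0.15,0,0],"roll":0.02,"claw":1},{"travel":[0.15,0,0],"roll":0.04,"claw":1},{"travel":[0.15,0,0],"roll":0.06,"claw":1},{"travel":[0.15,0,0],"roll":0.08,"claw":1},{"travel":[0.15,0,0],"roll":0.1,"claw":1},{"travel":[0.15,0,0],"roll":0.1,"claw":1}]'
python3 - <<'E'
from h import *
s,r=tool();M=r.as_matrix();print(s["tcp_pos"],M.round(3)[:,0],"yaw",np.arctan2(M[1,1],M[0,1]),s["contact_force"],s["torque"],s["width"]*85)
E
```

```text
t: 11.37
tcp_pos: [0.5554, 0.1145, 0.0875]
ee_rot: [0.444, 0.551, 0.441, -0.551]
contact_force: [0.9, -0.8, -0.5]
width: 0.583
[0.55536531 0.11447675 0.08751933] [ 0.003 -0.004 -1.   ] yaw -0.21773272496277565 [ 0.86895557 -0.83069183 -0.53879613] [-0.0991156  -0.1308402   0.03343611] 49.530437637142796
```

It dropped in at yaw -0.218: the force went to zero and z fell 2 mm. Now lowering to the seat, about 10 mm.

```bash
python3 -m inch '[{"travel":[0.15,0,0],"roll":0,"claw":1},{"travel":[0.3,0,0],"roll":0,"claw":1},{"travel":[0.45,0,0],"roll":0,"claw":1},{"travel":[0.6,0,0],"roll":0,"claw":1},{"travel":[0.75,0,0],"roll":0,"claw":1},{"travel":[0.85,0,0],"roll":0,"claw":1},{"travel":[0.95,0,0],"roll":0,"claw":1},{"travel":[1.0,0,0],"roll":0,"claw":1}]'
python3 - <<'E'
from h import *
s,r=tool();M=r.as_matrix();print(s["tcp_pos"],M.round(3)[:,0],"yaw",np.arctan2(M[1,1],M[0,1]),s["contact_force"],s["torque"],s["width"]*85)
E
```

```text
t: 12.03
tcp_pos: [0.5553, 0.1144, 0.0779]
ee_rot: [-0.444, -0.551, -0.441, 0.551]
contact_force: [-2.0, -1.0, 7.6]
width: 0.58
[0.55527344 0.11441237 0.07793515] [ 0.003 -0.004 -1.   ] yaw -0.21779971230239473 [-2.04152852 -0.95232567  7.58666507] [-0.29606257  0.46309964 -0.04867503] 49.27872630299082
```

Seated: 11.6 mm lower than the rest height, with about 8 N of contact. I'll release, let it settle, then retreat upward.

```bash
python3 -m inch '[{"travel":[0,0,0],"roll":0,"claw":1},{"travel":[0,0,0],"roll":0,"claw":-1},{"travel":[0,0,0],"roll":0,"claw":-1},{"travel":[0,0,0],"roll":0,"claw":-1},{"travel":[0,0,0],"roll":0,"claw":-1},{"travel":[0,0,0],"roll":0,"claw":-1},{"travel":[-1,0,0],"roll":0,"claw":-1},{"travel":[-3,0,0],"roll":0,"claw":-1},{"travel":[-6,0,0],"roll":0,"claw":-1},{"travel":[-9,0,0],"roll":0,"claw":-1},{"travel":[-12,0,0],"roll":0,"claw":-1},{"travel":[-12,-10,0],"roll":0,"claw":-1},{"travel":[-12,-10,0],"roll":0,"claw":-1},{"travel":[-12,-10,0],"roll":0,"claw":-1},{"travel":[-12,-10,0],"roll":0,"claw":-1}]'
python3 - <<'E'
from h import *
s=readout.state();print(s["tcp_pos"],s["contact_force"],s["width"])
S=cam("scene");crop(S,370,275,45,"pics/s10.png",8)
cv2.imwrite("pics/sc10.png",S["color"][:,:,::-1])
E
```

```text
t: 13.28
tcp_pos: [0.4533, 0.1376, 0.1984]
ee_rot: [-0.445, -0.55, -0.443, 0.551]
contact_force: [-1.0, 0.6, -1.0]
width: 1.0
[0.45333652 0.13758596 0.19844209] [-1.03082917  0.60227621 -0.97103068] 1.0004865766856097
```

View pics/s10.png

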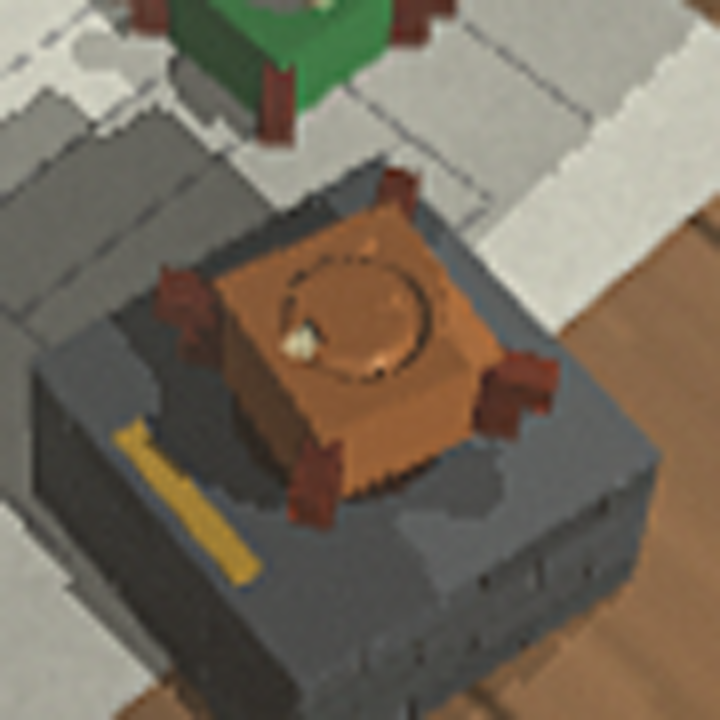

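View pics/sc10.png

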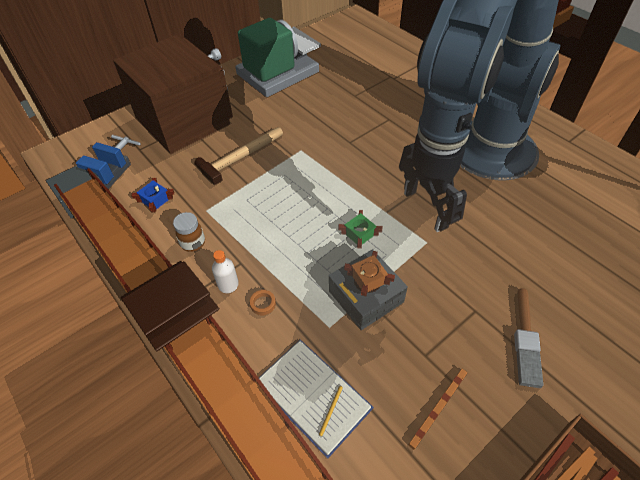

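The hub is home. The post top at crop (355,315) stands flush in the bore, the tab at (300,340) is in the keyway, and the bystanders are where they were. Handing in.

```bash
python3 -c "
from station import workorder
print(workorder.sign_off())"
```

```text
the job is handed in; nothing more can be done
None
```

The hub is on the king post with its tab in the keyway, down on the seat and released, and I handed the job in at about 13.3 s. Sign-off gives no verdict.

- **Pick-up:** I centred the honey hub by squeezing it along x, then gripped it along y. It then went over the post at about +0.10 rad.
- **Tab on the post:** it rested there for about 0.9 s at roughly 6 N.
- **Finding the keyway:** with a light press the tab dropped in by a yaw of about -0.22 rad. The pictures had put the keyway at -0.21 (top view) to -0.28 (scene view).
- **Last checks:** the hub came down 11.6 mm from its rest height (12 mm nominal) with about 8 N on the seat. The last picture shows the hub level on the seat, the post top about flush with it and the bystanders unmoved. The gripper was open and well clear.
- **Disagreement:** the post's x measured about 0.5535 m in the pictures, but the arm read about 0.555 m with the hub seated, which is within the 2 mm calibration. The largest force reading during the work on the post was about 8 N; I only took readings at the end of each move.

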